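# Slacken the specimen clamp by two counted turns

## Robot

A 7-joint arm with a two-finger parallel gripper is mounted at the origin on a cart in front of the work surface, level with it; the furniture and walls round the work are solid. World frame = base frame: x ahead of the robot, y to its left, z up, the work surface at z = 0. Lengths are in m, angles in rad, forces in N, time in s.
With the tool pointing down it reaches from about 0.4 to 0.85 m from the base axis. Payload 10.4 kg.
Tool frame: the origin (TCP) lies midway between the tips of the shut fingers; the grasp point (between the pads) lies 19 mm behind it; z points along the fingers, y is the line along which they close (so a half turn about z gives the same grasp; the last joint's range is limited). The gripper opens to 87 mm and grips with 3 to 60 N. Pads are 19 mm wide; open, the fingers measure 117 mm over their backs; the gripper's body (75 mm by 190 mm) begins 51 mm behind the grasp point.
Start: joints at [1.317, 0.332, -0.065, 1.46, 0.022, 1.35, -0.088], TCP at [0.143, -0.608, 0.199] pointing down, gripper open.
Joint ranges: [-2.6, 2.6], [-0.5, 2.12], [-1.47, 1.34], [0.16, 2.42], [-1.27, 4.41], [0.06, 2.06], [-2.6, 2.6]. Speed limits (rad/s): [2.22, 2.22, 2.79, 2.79, 3.14, 3.14, 3.14].

## Interface

Orientations are given as a unit quaternion [x, y, z, w].
In Python, from bench import r gives the robot as it stands.
- The arm moves only by the tool carry_out, never from a script. Its argument "steps" is a list that holds one entry, the list of rows, each a list of 6 numbers: the shift along the tool's x, y, z in cm, then the turn, a rotation vector about the tool's x, y, z in rad. In form: [[[dx, dy, dz, wx, wy, wz], ...]]. A call has 1 to 20 rows; each row is the pose to reach, as a shift and turn from the pose commanded when the call began, along the tool's axes at that moment; what a row does not reach only later rows make up. A row lasts 1/12 s, in which the tool goes at most 41.7 mm and 7.16 degrees, less where a joint would pass 70% of its speed; a pose out of reach is approached as far as the arm can. A call with a gripper value outside its range is refused whole. "hand" is the closure, from -1 (fully open) to 1 (shut), set as the call begins (left out, the last holds). The fingers move at their own pace and stop on an object; "squeeze" is the grip in N (left out, the last holds). Time passes only in rows, so rows that repeat a pose let the fingers close. It gives the time, the measured TCP pose, the force, the opening and the grip force at its end, in the units of the state.
- r.read_state(): the state, without advancing time (a new reading comes with each control period).
- r.camera(name): name is "side" or "top" or "wrist"; returns the picture (384x512x3 uint8, red, green, blue); there is no depth.
- r.camera_params(name): a dict with "fx", "fy", "cx", "cy" (pixels), "view" (4x4, takes a point from world to camera coordinates). Camera axes: x right, y up, looking along -z (the intrinsics and any distortion apply to the point x, -y, -z); pixel columns grow to the right and rows downward; lengths in m; the calibration is good to about 2 mm. A picture is of the moment at which its call begins: read the wrist's pose just before it. camera_params takes no time and is no camera call; for the wrist camera it gives the pose at the moment of the call.
- r.close_job(): hands the job in; it is judged then, once.
The state is a dict: "time": time; "joint_positions": joint angles; "joint_vel": joint speeds; "joint_torque": joint torques, N m; "ee_pos": TCP position; "eef_rot": TCP orientation; "ft_force": force on the tool from outside, world axes, zero at the start; "torque": the same for the moment, N m; "width": finger opening in m; "grip_force": force on a finger pad.
Only numpy, scipy, OpenCV 4.12 (cv2) and the standard library are available. Lean on these libraries where they do the work, as an engineer would, in place of code of your own. Each camera call takes 0.05 s, during which the arm holds its last target. There are 200 camera calls.

## Task

Loosen the knurled locking collar on top of the specimen clamp by stroking a fingertip along its knurled rim, anticlockwise as seen from above: bring the collar's white mark round to the black line on the strap, then go on for exactly two more full turns and stop with the mark over the line again. Do not pinch the collar between the fingers, and leave the small things standing round the clamp where they are.

Things in the scene. Friction and masses are not known exactly. Their poses are not given: they have to be found in the camera images.
- clamp: strap clamp bolted to the table: grey base plate 150 x 64 x 20 mm, on it a steel strap 132 x 30 mm whose top is 46 mm above the table, held down by the collar on an upright stud. Origin at table height on the stud's axis (the collar's axis); own z is up, own -x points along the strap towards its nose, under which a round black specimen is held. The stud, 16 mm thick, ends 84 mm above the table and nothing on the clamp is higher. Bolted down, does not move
- strap_line (a point): middle of the black line engraved along the middle of the strap's top, 54 mm from the collar's axis on the nose side, 46 mm above the table
- collar_mid (a point): centre of the dark steel knurled collar, on its axis, half-way up it. The collar is 60 mm in diameter over its knurls (30 upright ridges standing 1.5 mm proud) and 24 mm high; its underside is about 47 mm and its top about 71 mm above the table, and it rises 2 mm for each turn loosened. It turns about the vertical stud with slight friction (about 0.03 N m, 1 N at the rim), stays where it is left, and cannot come off
- collar_mark (a point): outer end of the collar's white radial mark, on the top edge of its rim, 28.5 mm from the axis; the mark goes on down the rim
- collar (a joint): turn of the collar in rad, growing as it is loosened (anticlockwise from above). 0 when the mark first stands over the strap's black line; it starts below 0 (between -2.0 and -0.5). Two full turns past the line is 12.57; the thread ends at 17
- specimen_left: loose black round mounted specimen, 30 mm across, 18 mm high, about 0.1 m to the left of the clamp; origin under its centre; to be left alone
- specimen_right: loose black round mounted specimen, 30 mm across, 18 mm high, about 0.09 m to the right of the clamp; origin under its centre; to be left alone
- loupe: loose black stand loupe, 36 mm across, 36 mm high, behind and to the left of the clamp; origin under its centre; to be left alone
- ref_block: loose round steel reference block, 52 mm across, 12 mm high, behind the clamp; origin under its centre; to be left alone

How it is judged:
By the outcome, as a careful person would: the job done as asked, in the order asked, and still so for the second after the job is handed in, with the robot touching nothing.
It also fails if it takes over 67 s, if anything falls off the work surface, if the arm or the gripper's body presses on something with over 40 N, if the wrist force passes 120 N, or if a joint passes its speed limit or range.

## Working session

There is one attempt and no reset: what is moved stays moved. The work goes in short steps, Python scripts to look and compute and a tool call to move; the robot and the scene stay as the last step left them, time stands still between calls to the robot, and variables do not carry over. Pictures are saved under pics/ and viewed, at most 10 in all, crops included, and the job is handed in when it is done.

Besides the shell and the picture viewer there is one more tool, called after "Call:" as name([rows], argument=value, ...), one row to a line, values as JSON. carry_out: Moves the arm, as the interface text tells. Its arguments: {"type":"object","properties":{"steps":{"type":"array","items":{"type":"array","items":{"type":"array","items":{"type":"number"}}}},"hand":{"type":"number"},"squeeze":{"type":"number"}},"required":["steps"]}

```bash
mkdir -p pics; ls
python3 - <<'E'
from bench import r
import cv2,numpy as np
s=r.read_state();print({k:np.round(v,3) for k,v in s.items()})
a=r.camera("top");b=r.camera("side")
cv2.imwrite("pics/top0.png",a[:,:,::-1]);cv2.imwrite("pics/side0.png",b[:,:,::-1])
for n in("top","side"):
    p=r.camera_params(n);print(n,{k:np.round(v,4).tolist() for k,v in p.items()})
E
```

```text
pics
{'time': np.float64(0.0), 'joint_positions': array([ 1.317,  0.333, -0.065,  1.461,  0.022,  1.35 , -0.088]), 'joint_vel': array([ 0.002,  0.   ,  0.   , -0.001,  0.   , -0.001, -0.   ]), 'joint_torque': array([ 0.0000e+00, -6.2325e+01,  2.5000e-02, -3.8989e+01, -6.1000e-02,
        4.0000e-02,  0.0000e+00]), 'ee_pos': array([ 0.143, -0.608,  0.198]), 'eef_rot': array([ 0.993,  0.115, -0.   , -0.001]), 'ft_force': array([ 0.372, -0.611, -0.263]), 'torque': array([0.014, 0.055, 0.05 ]), 'grip_force': np.float64(0.0), 'width': np.float64(0.087)}
top {'fx': 381.7375, 'fy': 381.7375, 'cx': 252.8298, 'cy': 193.8581, 'view': [[-0.0049, -0.9999, -0.0126, 0.0987], [0.9976, -0.0058, 0.0697, -0.5508], [-0.0698, -0.0123, 0.9975, -0.866], [0.0, 0.0, 0.0, 1.0]]}
side {'fx': 442.0999, 'fy': 442.0999, 'cx': 258.4198, 'cy': 190.498, 'view': [[0.9442, -0.3289, 0.0186, -0.5107], [0.1691, 0.5323, 0.8295, -0.22], [-0.2827, -0.78, 0.5582, -0.6493], [0.0, 0.0, 0.0, 1.0]]}
```

View pics/top0.png

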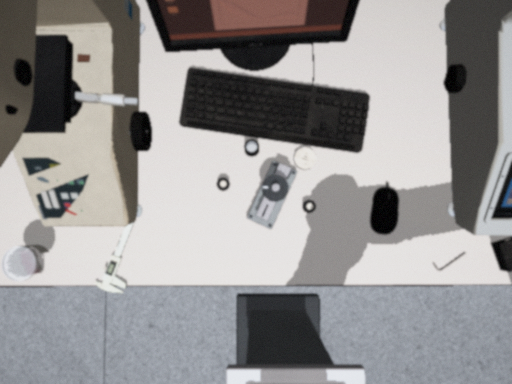

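View pics/side0.png

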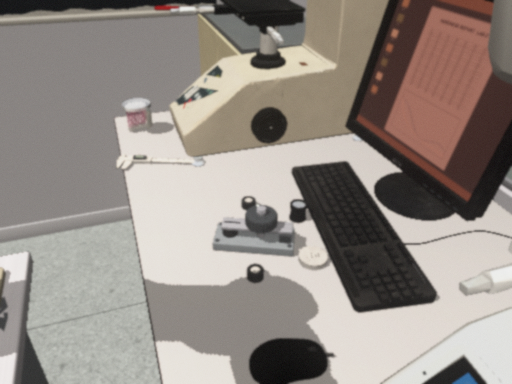

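The top view shows the clamp with its collar at about (274,187), the specimens at (223,183) and (309,206), the loupe at (251,147) and the block at (305,157). The side view has the collar at about (261,217). I'll enlarge these areas and cast rays.

```bash
cat > h.py <<'E'
from bench import r
import cv2,numpy as np
def ray(n,uv,p=None):
    p=p or r.camera_params(n);V=np.array(p["view"]);R,t=V[:3,:3],V[:3,3]
    d=R.T@np.array([(uv[0]-p["cx"])/p["fx"],-(uv[1]-p["cy"])/p["fy"],-1]);return -R.T@t,d
def plane(n,uv,z,p=None):
    o,d=ray(n,uv,p);return o+d*(z-o[2])/d[2]
def pix(n,X,p=None):
    p=p or r.camera_params(n);c=np.array(p["view"])@np.r_[X,1]
    return np.array([p["cx"]+p["fx"]*c[0]/-c[2],p["cy"]+p["fy"]*c[1]/c[2]])
def tri(u,v):
    (a,d),(b,e)=ray("top",u),ray("side",v)
    s=np.linalg.lstsq(np.c_[d,-e],b-a,rcond=None)[0];P,Q=a+d*s[0],b+e*s[1];return (P+Q)/2,np.linalg.norm(P-Q)
E
python3 - <<'E'
from h import *
print("collar",tri((274,187),(261,217)))
for n,u,z in[("sl",(223,183),.018),("sr",(309,206),.018),("loupe",(251,147),.036),("ref",(305,157),.012),("collar",(274,187),.071)]:print(n,plane("top",u,z))
for n,u,z in[("sl",(248,202),.018),("sr",(255,272),.018),("loupe",(298,207),.036),("ref",(313,258),.012),("collar",(261,213),.071)]:print(n,plane("side",u,z))
a=cv2.imread("pics/top0.png")[135:235,210:320];b=cv2.imread("pics/side0.png")[190:290,205:335]
z=lambda i,k:cv2.resize(i,None,fx=k,fy=k,interpolation=cv2.INTER_CUBIC)
A=z(a,5);B=z(b,4);A=cv2.copyMakeBorder(A[:500],0,0,0,0,0);cv2.imwrite("pics/ztop.png",A);cv2.imwrite("pics/zside.png",B)
E
```

```text
collar (array([0.56254359, 0.04854575, 0.06083317]), np.float64(0.001770894955623799))
sl [0.57723093 0.16523125 0.018     ]
sr [ 0.52250178 -0.0341865   0.018     ]
loupe [0.65815144 0.09923128 0.036     ]
ref [ 0.63809221 -0.02734294  0.012     ]
collar [0.56250574 0.0487374  0.071     ]
sl [0.57256257 0.15823131 0.018     ]
sr [ 0.52003349 -0.04108175  0.018     ]
loupe [0.65432418 0.08751994 0.036     ]
ref [ 0.63261827 -0.03425009  0.012     ]
collar [0.56100414 0.04750415 0.071     ]
```

View pics/ztop.png

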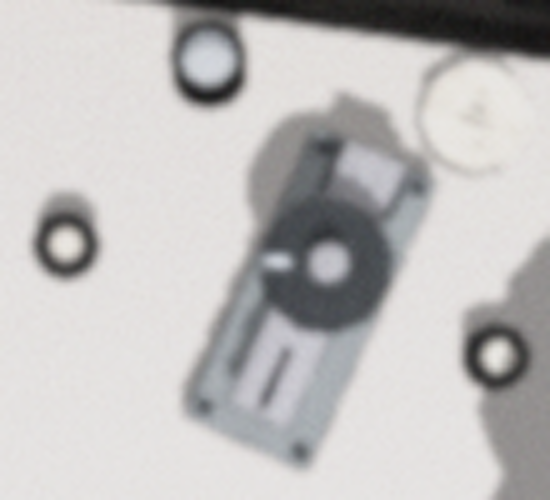

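View pics/zside.png

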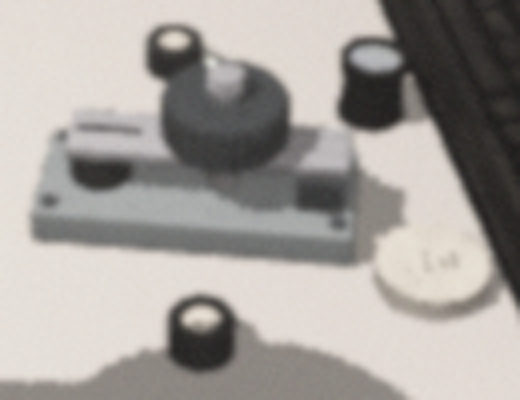

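The enlarged top view shows the collar centred at about (275.2,187.6), the white mark pointing image-left (at 265,187.4), and the strap line near (266,210). So the collar starts at roughly -1.2 rad. The side view agrees with this. Next I'll work out the first move and where the wrist camera sits.

Run:
```python
from h import *
from scipy.spatial.transform import Rotation as Ro
np.set_printoptions(precision=4,suppress=True)
s=r.read_state();p=r.camera_params("wrist");R=Ro.from_quat(s["eef_rot"]).as_matrix()
o,d=ray("wrist",(p["cx"],p["cy"]),p);print("cam in tool",R.T@(o-s["ee_pos"]),"look",R.T@d)
print("img right in tool",R.T@np.array(p["view"])[0,:3],p["fx"],p["cx"],p["cy"])
C=plane("top",(275.2,187.6),.071);S=plane("top",(276,187.4),.084);L=plane("top",(266,210),.046);M=plane("top",(264.8,187.4),.071)
print(C,S,L,M,np.linalg.norm((L-C)[:2]),np.linalg.norm((M-C)[:2]))
a=lambda v:np.degrees(np.arctan2(v[1],v[0]));print("nose",a(L-C),"mark",a(M-C), "yaw",a(R[:,0]))
print("shift to C+.. in tool cm",R.T@(np.r_[C[:2],.2]-s["ee_pos"])*100)
```

```text
cam in tool [ 0.0842 -0.0006 -0.1856] look [-0.3031 -0.0006  0.9529]
img right in tool [0.0007 1.     0.0009] 280.5902071239059 254.9215305279951 192.3145011166578
[0.5612 0.0461 0.071 ] [0.5605 0.045  0.084 ] [0.513 0.066 0.046] [0.5617 0.0689 0.071 ] 0.052132757630016256 0.02274318825937793
nose 157.53321434807484 mark 88.55081803649104 yaw 13.222401266723644
shift to C+.. in tool cm [ 55.6844 -54.1189  -0.1295]
```

Call:
carry_out([
  [[49.4,-55.6,5,0,0,0.23],[49.4,-55.6,5,0,0,0.23],[49.4,-55.6,5,0,0,0.23],[49.4,-55.6,5,0,0,0.23],[49.4,-55.6,5,0,0,0.23],[49.4,-55.6,5,0,0,0.23],[49.4,-55.6,5,0,0,0.23],[49.4,-55.6,5,0,0,0.23],[49.4,-55.6,5,0,0,0.23],[49.4,-55.6,5,0,0,0.23],[49.4,-55.6,5,0,0,0.23],[49.4,-55.6,5,0,0,0.23],[49.4,-55.6,5,0,0,0.23],[49.4,-55.6,5,0,0,0.23],[49.4,-55.6,5,0,0,0.23],[49.4,-55.6,5,0,0,0.23],[49.4,-55.6,5,0,0,0.23],[49.4,-55.6,5,0,0,0.23],[49.4,-55.6,5,0,0,0.23],[49.4,-55.6,5,0,0,0.23]],
], hand=1, squeeze=10)

```text
time: 1.77
ee_pos: [0.4966, 0.0481, 0.1481]
eef_rot: [1.0, 0.003, -0.001, -0.001]
ft_force: [-0.4, -1.2, -0.3]
width: 0.0007
grip_force: 0.0
```

```bash
cat >> h.py <<'E'
from scipy.spatial.transform import Rotation as Ro
np.set_printoptions(precision=4,suppress=True)
def shot(name,C=None,top=.071):
    p=r.camera_params("wrist");s=r.read_state();a=r.camera("wrist");cv2.imwrite(f"pics/{name}.png",a[:,:,::-1]);return a,p,s
E
python3 - <<'E'
from h import *
a,p,s=shot("w1");print(s["joint_positions"],s["ee_pos"],s["time"])
print(pix("wrist",[.5612,.0461,.071],p),pix("wrist",[.513,.066,.046],p),pix("wrist",[.5617,.0746,.071],p))
E
```

```text
[ 0.5388  0.1634 -0.782   1.8206  0.1211  1.208  -1.8455] [0.4966 0.0481 0.1481] 1.7667
[258.5813 125.1918] [238.9441 170.3132] [227.3528 124.4428]
```

View pics/w1.png

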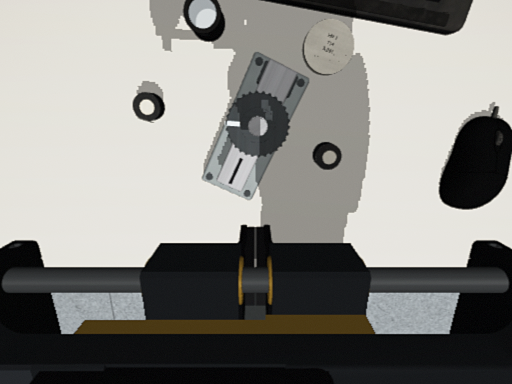

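The wrist view shows the collar at about (259,125) with the stud at (258,125). The mark points left at (233,124), the strap line runs (241,158)–(232,183), and the closed fingertips are at about (257,228). Now I'll measure the axis, nose direction and mark angle by casting rays onto planes.

```bash
cat >> h.py <<'E'
def rect(a,p,C,z,h=.08,k=.0005):
    """top-down view of plane z round C: col grows with -y, row with -x; k m/pixel"""
    n=int(h/k);g=np.arange(-n,n+1)*k
    Y,X=np.meshgrid(C[1]-g,C[0]-g);P=np.stack([X,Y,np.full_like(X,z),np.ones_like(X)])
    c=np.einsum("ij,jkl->ikl",np.array(p["view"]),P)
    u=p["cx"]+p["fx"]*c[0]/-c[2];v=p["cy"]+p["fy"]*c[1]/c[2]
    return cv2.remap(cv2.cvtColor(a,cv2.COLOR_RGB2GRAY),u.astype(np.float32),v.astype(np.float32),cv2.INTER_LINEAR)
def mark(a,p,C,z):
    g=rect(a,p,C,z,.035,.00025);c=g.shape[0]//2
    th=np.radians(np.arange(0,360,1.));rr=np.arange(.017,.0265,.0005)/.00025
    # world angle t: dx=r cos t (row -), dy=r sin t (col -)
    V=cv2.remap(g,(c-np.outer(np.sin(th),rr)).astype(np.float32),(c-np.outer(np.cos(th),rr)).astype(np.float32),cv2.INTER_LINEAR).mean(1)
    w=np.clip(V-np.median(V)-.5*(V.max()-np.median(V)),0,None)
    i=V.argmax();w[np.abs((np.arange(360)-i+180)%360-180)>15]=0
    return np.degrees(np.angle((w*np.exp(1j*th)).sum()))%360,V.max(),np.median(V)
def blob(m,near):
    n,l,st,ce=cv2.connectedComponentsWithStats(m.astype(np.uint8));i=1+np.argmin(np.linalg.norm(ce[1:]-near,axis=1));return l==i,st[i],ce[i]
E
python3 - <<'E'
from h import *
a=cv2.imread("pics/w1.png")[:,:,::-1].copy();p=r.camera_params("wrist")
C=np.array([.5612,.0461])
g=rect(a,p,C,.071,.05,.0005);m,st,ce=blob(g<95,(100,100));ct=max(cv2.findContours(m.astype(np.uint8),0,1)[0],key=cv2.contourArea)
(x,y),rad=cv2.minEnclosingCircle(ct);print("collar",C[0]-(y-100)*.0005,C[1]-(x-100)*.0005,rad*.0005,st)
g2=rect(a,p,C,.084,.05,.0005);m,st,ce=blob(g2>130,(100,100));print("stud",C[0]-(ce[1]-100)*.0005,C[1]-(ce[0]-100)*.0005,st)
g3=rect(a,p,C,.046,.08,.0005);l=(-.0482,.0199);m,st,ce=blob(g3<80,(160-l[1]/.0005,160-l[0]/.0005))
q=np.argwhere(m)-160.;q=-q*.0005;print("line c",C+q.mean(0),st);w,v=np.linalg.eigh(np.cov(q.T));print("dir",np.degrees(np.arctan2(*v[::-1,1]))%180)
cv2.imwrite("pics/r.png",np.hstack([cv2.resize(g,(400,400)),cv2.resize(g3,(400,400))]))
print(mark(a,p,C,.071))
E
```

```text
collar 0.5667 0.0441 0.04512764739990235 [  45    0  116  179 9315]
stud 0.5612189873417722 0.04058259493670886 [105  85  14  31 316]
line c [0.5122 0.0678] [103 231  28  54 268]
dir 155.04612756969277
(np.float64(86.10612608553303), np.float64(245.73684210526315), np.float64(53.21052631578947))
```

View pics/r.png

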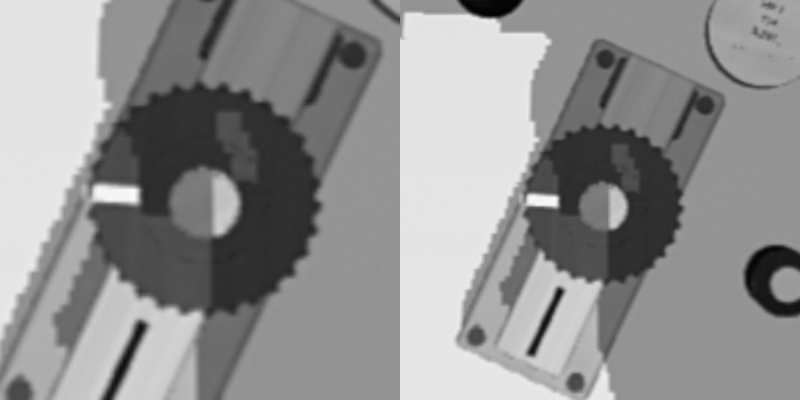

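The collar axis is at about (0.5616, 0.0448). The nose direction is 155.0°, with the line 54.5 mm out as specified. The mark is at 87.1°, so the collar starts at about -68°. Next I descend and approach with a small gap, keeping the tool's +x face towards the collar.

Call:
carry_out([
  [[0,0.33,3,0,0,0],[0,0.33,6,0,0,0],[0,0.33,9.3,0,0,0],[0,0.33,9.3,0,0,0],[1,0.33,9.3,0,0,0],[2,0.33,9.3,0,0,0],[2,0.33,9.3,0,0,0],[2,0.33,9.3,0,0,0],[2,0.33,9.3,0,0,0],[2,0.33,9.3,0,0,0]],
])

```text
time: 2.65
ee_pos: [0.517, 0.0425, 0.0564]
eef_rot: [1.0, 0.0, 0.0, 0.0]
ft_force: [0.0, 1.0, 0.1]
width: 0.0005
grip_force: 0.0
```

Call:
carry_out([
  [[0.2,-0.2,0.1,0,0,0],[0.4,-0.2,0.1,0,0,0],[0.4,-0.2,0.1,0,0,0],[0.45,-0.2,0.1,0,0,0],[0.5,-0.2,0.1,0,0,0],[0.5,-0.2,0.1,0,0,0],[0.5,-0.2,0.1,0,0,0]],
])

```text
time: 3.23
ee_pos: [0.5217, 0.0445, 0.0547]
eef_rot: [1.0, 0.0, -0.0, 0.0]
ft_force: [0.2, -0.4, 1.1]
width: 0.0005
grip_force: 0.0
```

Call:
carry_out([
  [[0.1,0,0,0,0,0],[0.1,0,0,0,0,0],[0.1,0,0,0,0,0],[0.1,0,0,0,0,0]],
])

```text
time: 3.57
ee_pos: [0.5227, 0.0446, 0.0547]
eef_rot: [1.0, 0.0, -0.0, 0.0]
ft_force: [-0.5, 0.1, -0.7]
width: 0.0008
grip_force: 0.0
```

Call:
carry_out([
  [[0.1,0,0,0,0,0],[0.1,0,0,0,0,0],[0.1,0,0,0,0,0],[0.1,0,0,0,0,0]],
])

```text
time: 3.9
ee_pos: [0.5237, 0.0445, 0.0547]
eef_rot: [1.0, 0.0, -0.0, 0.0]
ft_force: [-0.1, 0.6, -0.1]
width: 0.0005
grip_force: 0.0
```

Call:
carry_out([
  [[0.1,0,0,0,0,0],[0.1,0,0,0,0,0],[0.1,0,0,0,0,0],[0.1,0,0,0,0,0]],
])

```text
time: 4.23
ee_pos: [0.5247, 0.0445, 0.0547]
eef_rot: [1.0, 0.0, 0.0, 0.0]
ft_force: [0.3, -0.4, 0.1]
width: 0.0005
grip_force: 0.0
```

Call:
carry_out([
  [[0.1,0,0,0,0,0],[0.1,0,0,0,0,0],[0.1,0,0,0,0,0],[0.1,0,0,0,0,0]],
])

```text
time: 4.57
ee_pos: [0.5257, 0.0446, 0.0547]
eef_rot: [1.0, 0.0, 0.0, 0.0]
ft_force: [0.2, 0.1, 0.5]
width: 0.0009
grip_force: 0.0
```

Run:
```python
from h import *
a,p,s=shot("w2");print(s["ee_pos"],s["ft_force"],mark(a,p,(.5616,.0448),.071))
i=cv2.imread("pics/w2.png")[60:320,130:390];cv2.imwrite("pics/w2z.png",cv2.resize(i,None,fx=2.2,fy=2.2))
```

```text
[0.5257 0.0446 0.0547] [0.2483 0.0664 0.5048] (np.float64(86.86997643119832), np.float64(186.05263157894737), np.float64(56.10526315789474))
```

View pics/w2z.png

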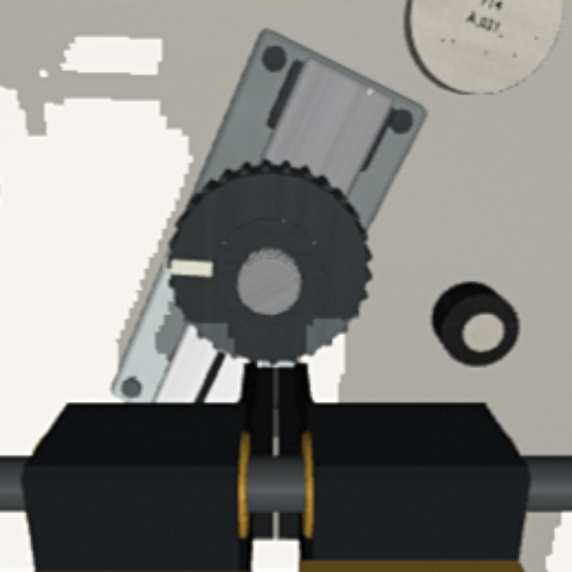

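The close view shows the fingers centred on the collar and about 1–2 mm short of the rim. The mark is still at about 87°.

Call:
carry_out([
  [[0.1,-0.05,0,0,0,0],[0.1,-0.05,0,0,0,0],[0.1,-0.05,0,0,0,0],[0.1,-0.05,0,0,0,0]],
])

```text
time: 4.95
ee_pos: [0.5267, 0.0451, 0.0547]
eef_rot: [1.0, 0.0, 0.0, 0.0]
ft_force: [0.2, 0.4, 0.2]
width: 0.0006
grip_force: 0.0
```

Call:
carry_out([
  [[0.1,0,0,0,0,0],[0.1,0,0,0,0,0],[0.1,0,0,0,0,0],[0.1,0,0,0,0,0]],
])

```text
time: 5.28
ee_pos: [0.5277, 0.045, 0.0547]
eef_rot: [1.0, 0.0, -0.0, 0.0]
ft_force: [0.6, -0.7, -0.1]
width: 0.0006
grip_force: 0.0
```

Call:
carry_out([
  [[0.1,0,0,0,0,0],[0.1,0,0,0,0,0],[0.1,0,0,0,0,0],[0.1,0,0,0,0,0]],
])

```text
time: 5.62
ee_pos: [0.5287, 0.0451, 0.0547]
eef_rot: [1.0, 0.0, 0.0, 0.0]
ft_force: [0.4, 0.9, -0.3]
width: 0.0007
grip_force: 0.0
```

Call:
carry_out([
  [[0.1,0,0,0,0,0],[0.1,0,0,0,0,0],[0.1,0,0,0,0,0]],
])

```text
time: 5.87
ee_pos: [0.5297, 0.045, 0.0547]
eef_rot: [1.0, 0.0, 0.0, 0.0]
ft_force: [-0.0, -0.4, -0.2]
width: 0.0002
grip_force: 0.0
```

Call:
carry_out([
  [[0.1,0,0,0,0,0],[0.1,0,0,0,0,0],[0.1,0,0,0,0,0]],
])

```text
time: 6.12
ee_pos: [0.5308, 0.045, 0.0547]
eef_rot: [1.0, 0.0, 0.0, 0.0]
ft_force: [1.2, 0.2, 0.4]
width: 0.0007
grip_force: 0.0
```

Run:
```python
from h import *
a,p,s=shot("w3");print(s["ee_pos"],s["ft_force"],mark(a,p,(.5616,.0455),.071))
b=r.camera("side")[180:270,210:310];i=cv2.imread("pics/w3.png")[100:290,160:350]
cv2.imwrite("pics/w3z.png",np.hstack([cv2.resize(i,(400,400)),cv2.resize(b[:,:,::-1],(400,400))]))
```

```text
[0.5308 0.045  0.0547] [1.2076 0.2085 0.3636] (np.float64(86.88087583143323), np.float64(199.3684210526316), np.float64(56.23684210526316))
```

View pics/w3z.png

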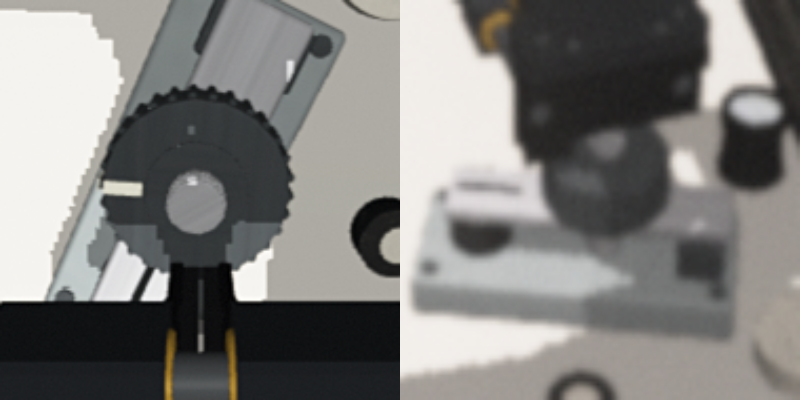

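The left crop shows the fingers at the rim's near edge, around (200,265), and the mark hasn't moved. I'll keep advancing until the force rises.

Call:
carry_out([
  [[0.1,0,0,0,0,0],[0.1,0,0,0,0,0],[0.1,0,0,0,0,0]],
])

```text
time: 6.47
ee_pos: [0.5318, 0.045, 0.0547]
eef_rot: [1.0, 0.0, 0.0, 0.0]
ft_force: [-0.3, 0.9, 0.2]
width: 0.0005
grip_force: 0.0
```

Run:
```python
from h import *
p=r.camera_params("wrist");s=r.read_state();e=s["ee_pos"];print(s["ft_force"],e)
for w in(0,.005,.0095):
  print(w,[pix("wrist",e+[w,0,z],p) for z in(0,.016,.03)])
print("rim near",pix("wrist",[.5316,.0455,.071],p),"fingers edges y±9,±15",pix("wrist",e+[.0,.009,.03],p),pix("wrist",e+[0,.015,.03],p))
```

```text
[-0.2875  0.8905  0.1888] [0.5318 0.045  0.0547]
0 [array([256.0548, 225.2123]), array([256.1324, 235.1668]), array([256.2114, 245.3098])]
0.005 [array([256.0735, 218.805 ]), array([256.1533, 228.3146]), array([256.2347, 238.0162])]
0.0095 [array([256.0907, 212.9553]), array([256.1724, 222.0512]), array([256.256 , 231.3414])]
rim near [255.4166 235.5562] fingers edges y±9,±15 [241.6814 245.2864] [231.9949 245.2709]
```

Run:
```python
from h import *
a,p,s=shot("w4");C=np.array([.5616,.0455])
print("stud (0.5 col)",plane("wrist",(253,196.5),.084,p))
g=rect(a,p,C,.071,.05,.0005)
e=cv2.Canny(cv2.GaussianBlur(g,(3,3),0),40,100);y,x=np.nonzero(e)
# rim edge points: robust circle fit
from scipy.optimize import least_squares
P=np.c_[C[0]-(y-100)*.0005,C[1]-(x-100)*.0005];d=np.linalg.norm(P-C,axis=1);P=P[(d>.025)&(d<.035)&(P[:,0]>.545)]
f=least_squares(lambda q:np.hypot(P[:,0]-q[0],P[:,1]-q[1])-q[2],[*C,.0293],loss="soft_l1",f_scale=.0005);print(f.x,len(P),f.cost)
u=(C[1]-.045)/.0005; cv2.imwrite("pics/r4.png",cv2.resize(g,(600,600)))
```

```text
stud (0.5 col) [0.5634 0.047  0.084 ]
[0.5638 0.0475 0.0291] 573 0.0002825990401487852
```

View pics/r4.png

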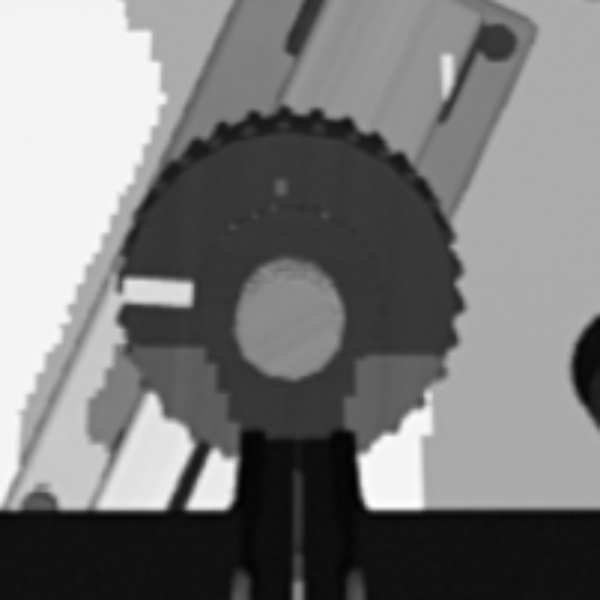

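The fingers appear in front of the collar's top face with no force, which suggests the real tip sits higher than I assumed. I'll back off and check the tip height in the side view.

Call:
carry_out([
  [[-2,0,0,0,0,0],[-4,0,0,0,0,0],[-5,0,-1,0,0,0],[-5,3,-3,0,0,0],[-5,5,-3,0,0,0],[-5,5,-3,0,0,0],[-5,5,-3,0,0,0],[-5,5,-3,0,0,0],[-5,5,-3,0,0,0],[-5,5,-3,0,0,0]],
])

```text
time: 7.35
ee_pos: [0.4816, -0.0039, 0.0845]
eef_rot: [1.0, 0.001, -0.0, -0.0]
ft_force: [-0.6, 0.6, -0.4]
width: 0.0001
grip_force: 0.0
```

Run:
```python
from h import *
s=r.read_state();e=s["ee_pos"];b=r.camera("side")[:,:,::-1].copy();print(e,s["width"])
u=pix("side",e);print(u)
x,y=[int(v) for v in u];x0,y0=x-60,y-70
i=cv2.resize(b[y0:y0+100,x0:x0+120],None,fx=6,fy=6,interpolation=cv2.INTER_CUBIC)
for k,c in((0,(0,0,255)),(.01,(0,255,0)),(.02,(255,0,0)),(.07,(255,0,255))):
    q=(pix("side",e+[0,0,k])-[x0,y0]+.5)*6;cv2.circle(i,tuple(int(v) for v in q),4,c,1)
cv2.imwrite("pics/s5.png",i)
```

```text
[ 0.4816 -0.0039  0.0845] 0.00011704077656318794
[226.4698 232.9646]
```

View pics/s5.png

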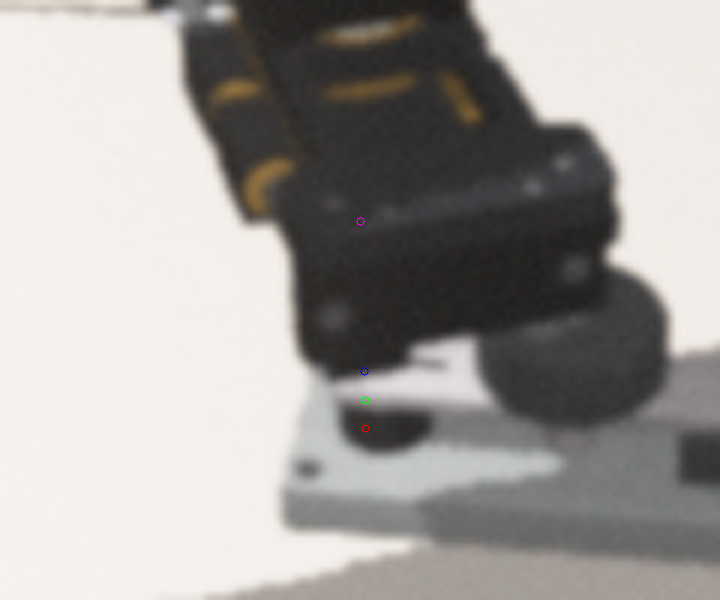

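The side view shows the shut fingertips ending at about (365,375) in the crop, level with the +20 mm marker. So the real tips sit about 20 mm behind the reported TCP, which agrees with the wrist view. I'll go in with the reported z at about 0.036, which puts the tips near 0.055.

Call:
carry_out([
  [[0,-2.5,0,0,0,0],[0,-5,0,0,0,0],[0,-5,2.5,0,0,0],[0,-5,4.85,0,0,0],[1.5,-5,4.85,0,0,0],[3,-5,4.85,0,0,0],[3.4,-5,4.85,0,0,0],[3.4,-5,4.85,0,0,0],[3.4,-5,4.85,0,0,0],[3.4,-5,4.85,0,0,0]],
])

```text
time: 8.23
ee_pos: [0.515, 0.0452, 0.0363]
eef_rot: [1.0, 0.001, -0.0, 0.0]
ft_force: [-0.1, 0.3, 1.0]
width: 0.0002
grip_force: 0.0
```

Call:
carry_out([
  [[0.2,0,0,0,0,0],[0.3,0,0,0,0,0],[0.4,0,0,0,0,0],[0.4,0,0,0,0,0]],
])

```text
time: 8.57
ee_pos: [0.5198, 0.0449, 0.0363]
eef_rot: [1.0, 0.0, 0.0, 0.0]
ft_force: [-1.0, 0.9, -0.7]
width: 0.0001
grip_force: 0.0
```

Call:
carry_out([
  [[0.05,0,0,0,0,0],[0.1,0,0,0,0,0],[0.1,0,0,0,0,0]],
])

```text
time: 8.82
ee_pos: [0.5207, 0.045, 0.0362]
eef_rot: [1.0, 0.0, -0.0, 0.0]
ft_force: [-1.3, 0.1, 0.2]
width: 0.0003
grip_force: 0.0
```

Call:
carry_out([
  [[0.05,0,0,0,0,0],[0.1,0,0,0,0,0],[0.1,0,0,0,0,0]],
])

```text
time: 9.07
ee_pos: [0.5211, 0.045, 0.036]
eef_rot: [1.0, 0.0, -0.001, 0.0]
ft_force: [-4.3, -0.6, 2.2]
width: 0.0005
grip_force: 2.0
```

Contact is at a reported x of about 0.521, so the centre-to-rim distance is about 40 mm, as expected. First stroke: 60° with light pressure.

Call:
carry_out([
  [[0.15,-0.1,0,0,0,0],[0.15,-0.1,0,0,0,0],[0.16,0.23,0,0,0,-0.087],[0.21,0.56,0,0,0,-0.175],[0.28,0.88,0,0,0,-0.262],[0.38,1.2,0,0,0,-0.349],[0.51,1.51,0,0,0,-0.436],[0.66,1.8,0,0,0,-0.524],[0.84,2.08,0,0,0,-0.611],[1.04,2.34,0,0,0,-0.698],[1.26,2.59,0,0,0,-0.785],[1.51,2.81,0,0,0,-0.873],[1.77,3.01,0,0,0,-0.96],[2.05,3.19,0,0,0,-1.047],[2.05,3.19,0,0,0,-1.047]],
])

```text
time: 10.32
ee_pos: [0.5423, 0.0111, 0.036]
eef_rot: [0.865, 0.502, -0.001, 0.001]
ft_force: [-3.0, -5.8, 2.8]
width: 0.0002
grip_force: 3.4
```

```bash
cat >> h.py <<'E'
def look(name,C=(.5612,.0460),z=.071):
    a,p,s=shot(name);t=mark(a,p,C,z);R=Ro.from_quat(s["eef_rot"]).as_matrix();x=R[:,0]
    e=s["ee_pos"];v=np.array(C)-e[:2];yaw=np.degrees(np.arctan2(x[1],x[0]))
    print("t %.2f mark %.1f (max %.0f med %.0f) joint %.1f deg mod 360 | yaw %.1f"%(s["time"],*t,(t[0]-155+180)%360-180,yaw))
    print("C in tool cm",(R.T[:2,:2]@v)*100,"F in tool",R.T@s["ft_force"],"e",e,"j7",s["joint_positions"][6])
E
python3 -c "
from h import *
look('w6')"
```

```text
t 10.32 mark 142.7 (max 214 med 56) joint -12.3 deg mod 360 | yaw 60.3
C in tool cm [ 3.9652 -0.0883] F in tool [-6.5504  0.2292 -2.8318] e [0.5423 0.0111 0.036 ] j7 -0.9322419349606358
```

The collar followed the stroke: the mark went from 87° to 142.7° with about 6.5 N on the rim. Continuing for 120°.

Call:
carry_out([
  [[0.02,0.4,0,0,0,-0.105],[0.08,0.79,0,0,0,-0.209],[0.19,1.17,0,0,0,-0.314],[0.33,1.55,0,0,0,-0.419],[0.51,1.9,0,0,0,-0.524],[0.73,2.23,0,0,0,-0.628],[0.98,2.54,0,0,0,-0.733],[1.26,2.82,0,0,0,-0.838],[1.57,3.07,0,0,0,-0.942],[1.9,3.29,0,0,0,-1.047],[2.25,3.47,0,0,0,-1.152],[2.63,3.61,0,0,0,-1.257],[3.01,3.72,0,0,0,-1.361],[3.4,3.78,0,0,0,-1.466],[3.8,3.8,0,0,0,-1.571],[4.2,3.78,0,0,0,-1.676],[4.59,3.72,0,0,0,-1.78],[4.97,3.61,0,0,0,-1.885],[5.35,3.47,0,0,0,-1.99],[5.7,3.29,0,0,0,-2.094]],
])

```text
time: 12.03
ee_pos: [0.6016, 0.0456, 0.0369]
eef_rot: [-0.002, 1.0, 0.0, 0.002]
ft_force: [6.0, -0.5, -0.1]
width: 0.0004
grip_force: 3.0
```

```bash
python3 -c "
from h import *
look('w7')"
```

```text
t 12.03 mark 262.5 (max 242 med 74) joint 107.5 deg mod 360 | yaw -179.8
C in tool cm [4.0368 0.0511] F in tool [-5.951  -0.4764  0.0888] e [0.6016 0.0456 0.0369] j7 0.9103223222233798
```

Call:
carry_out([
  [[0.02,0.4,0,0,0,-0.105],[0.08,0.79,0,0,0,-0.209],[0.19,1.17,0,0,0,-0.314],[0.33,1.55,0,0,0,-0.419],[0.51,1.9,0,0,0,-0.524],[0.73,2.23,0,0,0,-0.628],[0.98,2.54,0,0,0,-0.733],[1.26,2.82,0,0,0,-0.838],[1.57,3.07,0,0,0,-0.942],[1.9,3.29,0,0,0,-1.047],[1.9,3.29,0,0,0,-1.047],[1.15,4.59,0,0,0,-1.047],[0.61,4.23,0,0,0,-0.925],[0.12,3.81,0,0,0,-0.803],[-0.32,3.34,0,0,0,-0.681],[-0.69,2.81,0,0,0,-0.559],[-1,2.24,0,0,0,-0.436],[-1.24,1.64,0,0,0,-0.314],[-1.4,1.01,0,0,0,-0.192],[-1.49,0.37,0,0,0,-0.07]],
])

```text
time: 13.75
ee_pos: [0.6148, 0.0494, 0.0362]
eef_rot: [-0.032, 0.999, 0.0, 0.0]
ft_force: [0.0, 0.2, 0.2]
width: 0.0002
grip_force: 0.0
```

```bash
python3 -c "
from h import *
look('w8',z=.072)"
```

```text
t 13.75 mark 326.7 (max 245 med 78) joint 171.7 deg mod 360 | yaw -176.4
C in tool cm [5.3678 0.0029] F in tool [-0.0325  0.2425 -0.2397] e [0.6148 0.0494 0.0362] j7 0.9735885932038216
```

Call:
carry_out([
  [[0.04,-0.65,0,0,0,0.122],[0.16,-1.28,0,0,0,0.244],[0.35,-1.9,0,0,0,0.367],[0.62,-2.49,0,0,0,0.489],[0.96,-3.04,0,0,0,0.611],[1.36,-3.55,0,0,0,0.733],[1.82,-4,0,0,0,0.855],[2.34,-4.39,0,0,0,0.977],[2.89,-4.72,0,0,0,1.1],[3.49,-4.98,0,0,0,1.222],[4.11,-5.16,0,0,0,1.344],[4.75,-5.27,0,0,0,1.466],[5.39,-5.3,0,0,0,1.588],[6.04,-5.25,0,0,0,1.71],[6.67,-5.12,0,0,0,1.833],[7.29,-4.91,0,0,0,1.955],[7.87,-4.64,0,0,0,2.077],[8.42,-4.29,0,0,0,2.199],[8.91,-3.88,0,0,0,2.321],[9.36,-3.41,0,0,0,2.443]],
])

```text
time: 15.47
ee_pos: [0.5231, 0.0094, 0.0363]
eef_rot: [0.928, 0.374, 0.0, 0.0]
ft_force: [-0.3, -0.1, 0.6]
width: 0.0005
grip_force: 0.0
```

```bash
python3 -c "
from h import *
look('w9',z=.072)"
```

```text
t 15.47 mark 326.2 (max 219 med 55) joint 171.2 deg mod 360 | yaw 43.9
C in tool cm [5.284  0.0025] F in tool [-0.3435 -0.1265 -0.5959] e [0.5231 0.0094 0.0363] j7 -1.1775766835929262
```

Call:
carry_out([
  [[0.9,0,0,0,0,0],[1.3,0,0,0,0,0],[1.5,0,0,0,0,0],[1.52,0.4,0,0,0,-0.105],[1.58,0.79,0,0,0,-0.209],[1.69,1.17,0,0,0,-0.314],[1.83,1.55,0,0,0,-0.419],[2.01,1.9,0,0,0,-0.524],[2.23,2.23,0,0,0,-0.628],[2.48,2.54,0,0,0,-0.733],[2.76,2.82,0,0,0,-0.838],[3.07,3.07,0,0,0,-0.942],[3.4,3.29,0,0,0,-1.047],[3.75,3.47,0,0,0,-1.152],[4.13,3.61,0,0,0,-1.257],[4.51,3.72,0,0,0,-1.361],[4.9,3.78,0,0,0,-1.466],[5.3,3.8,0,0,0,-1.571],[5.7,3.78,0,0,0,-1.676],[6.09,3.72,0,0,0,-1.78]],
])

```text
time: 17.18
ee_pos: [0.5945, 0.0242, 0.0364]
eef_rot: [0.288, 0.958, 0.0, 0.001]
ft_force: [2.4, -1.9, 2.0]
width: 0.0006
grip_force: 1.5
```

```bash
python3 -c "
from h import *
look('w10',z=.0725)"
```

```text
t 17.18 mark 65.8 (max 234 med 84) joint -89.2 deg mod 360 | yaw 146.5
C in tool cm [ 3.9838 -0.0233] F in tool [-3.0507 -0.2536 -1.9785] e [0.5945 0.0242 0.0364] j7 0.4075277753547607
```

Call:
carry_out([
  [[0.02,0.4,0,0,0,-0.105],[0.08,0.79,0,0,0,-0.209],[0.19,1.17,0,0,0,-0.314],[0.33,1.55,0,0,0,-0.419],[0.51,1.9,0,0,0,-0.524],[0.73,2.23,0,0,0,-0.628],[0.98,2.54,0,0,0,-0.733],[1.26,2.82,0,0,0,-0.838],[1.57,3.07,0,0,0,-0.942],[1.9,3.29,0,0,0,-1.047],[2.25,3.47,0,0,0,-1.152],[2.63,3.61,0,0,0,-1.257],[3.01,3.72,0,0,0,-1.361],[3.4,3.78,0,0,0,-1.466],[3.8,3.8,0,0,0,-1.571],[4.2,3.78,0,0,0,-1.676],[4.2,3.78,0,0,0,-1.676],[4.35,5.27,0,0,0,-1.676],[3.71,5.3,0,0,0,-1.553],[3.06,5.25,0,0,0,-1.431]],
])

```text
time: 18.9
ee_pos: [0.5971, 0.0863, 0.0359]
eef_rot: [-0.404, 0.915, 0.001, 0.0]
ft_force: [0.4, 0.0, 0.0]
width: 0.0006
grip_force: 0.0
```

```bash
python3 -c "
from h import *
look('w11',z=.073)"
```

```text
t 18.90 mark 158.9 (max 248 med 81) joint 3.9 deg mod 360 | yaw -132.3
C in tool cm [ 5.4001 -0.0571] F in tool [-0.3004 -0.2633 -0.0366] e [0.5971 0.0863 0.0359] j7 1.6165998497177694
```

Call:
carry_out([
  [[0.04,-0.65,0,0,0,0.122],[0.16,-1.28,0,0,0,0.244],[0.35,-1.9,0,0,0,0.367],[0.62,-2.49,0,0,0,0.489],[0.96,-3.04,0,0,0,0.611],[1.36,-3.55,0,0,0,0.733],[1.82,-4,0,0,0,0.855],[2.34,-4.39,0,0,0,0.977],[2.89,-4.72,0,0,0,1.1],[3.49,-4.98,0,0,0,1.222],[4.11,-5.16,0,0,0,1.344],[4.75,-5.27,0,0,0,1.466],[5.39,-5.3,0,0,0,1.588],[6.04,-5.25,0,0,0,1.71],[6.67,-5.12,0,0,0,1.833],[7.29,-4.91,0,0,0,1.955],[7.87,-4.64,0,0,0,2.077],[8.42,-4.29,0,0,0,2.199],[8.91,-3.88,0,0,0,2.321],[9.36,-3.41,0,0,0,2.443]],
])

```text
time: 20.62
ee_pos: [0.5592, -0.0074, 0.036]
eef_rot: [0.721, 0.693, -0.0, -0.0]
ft_force: [0.7, -0.9, -0.9]
width: 0.0007
grip_force: 0.0
```

```bash
python3 -c "
from h import *
look('w12',z=.073)"
```

```text
t 20.62 mark 159.5 (max 253 med 88) joint 4.5 deg mod 360 | yaw 87.8
C in tool cm [ 5.3424 -0.0102] F in tool [-0.8573  0.7459  0.9022] e [ 0.5592 -0.0074  0.036 ] j7 -0.45955096610861973
```

Call:
carry_out([
  [[0.9,0,0,0,0,0],[1.3,0,0,0,0,0],[1.5,0,0,0,0,0],[1.52,0.4,0,0,0,-0.105],[1.58,0.79,0,0,0,-0.209],[1.69,1.17,0,0,0,-0.314],[1.83,1.55,0,0,0,-0.419],[2.01,1.9,0,0,0,-0.524],[2.23,2.23,0,0,0,-0.628],[2.48,2.54,0,0,0,-0.733],[2.76,2.82,0,0,0,-0.838],[3.07,3.07,0,0,0,-0.942],[3.4,3.29,0,0,0,-1.047],[3.75,3.47,0,0,0,-1.152],[4.13,3.61,0,0,0,-1.257],[4.51,3.72,0,0,0,-1.361],[4.9,3.78,0,0,0,-1.466],[5.3,3.8,0,0,0,-1.571],[5.7,3.78,0,0,0,-1.676],[6.09,3.72,0,0,0,-1.78]],
])

```text
time: 22.33
ee_pos: [0.6009, 0.0534, 0.0369]
eef_rot: [-0.092, 0.996, 0.0, 0.002]
ft_force: [5.5, -0.9, 1.6]
width: 0.0004
grip_force: 2.5
```

```bash
python3 -c "
from h import *
look('w13',z=.0735)"
```

```text
t 22.33 mark 264.6 (max 242 med 75) joint 109.6 deg mod 360 | yaw -169.5
C in tool cm [4.0408 0.0032] F in tool [-5.2158 -1.9043 -1.5515] e [0.6009 0.0534 0.0369] j7 1.0676510357596682
```

Call:
carry_out([
  [[0.02,0.4,0,0,0,-0.105],[0.08,0.79,0,0,0,-0.209],[0.19,1.17,0,0,0,-0.314],[0.33,1.55,0,0,0,-0.419],[0.51,1.9,0,0,0,-0.524],[0.73,2.23,0,0,0,-0.628],[0.98,2.54,0,0,0,-0.733],[1.26,2.82,0,0,0,-0.838],[1.57,3.07,0,0,0,-0.942],[1.57,3.07,0,0,0,-0.942],[0.69,4.29,0,0,0,-0.942],[0.19,3.88,0,0,0,-0.82],[-0.26,3.41,0,0,0,-0.698],[-0.64,2.89,0,0,0,-0.576],[-0.96,2.32,0,0,0,-0.454],[-1.21,1.73,0,0,0,-0.332],[-1.38,1.1,0,0,0,-0.209],[-1.48,0.46,0,0,0,-0.087],[-1.5,-0.18,0,0,0,0.035],[-1.43,-0.83,0,0,0,0.157]],
])

```text
time: 24.05
ee_pos: [0.6146, 0.0468, 0.036]
eef_rot: [-0.006, 1.0, 0.0, -0.0]
ft_force: [-0.6, 0.5, -0.0]
width: 0.0002
grip_force: 0.0
```

Call:
carry_out([
  [[0.04,-0.65,0,0,0,0.122],[0.16,-1.28,0,0,0,0.244],[0.35,-1.9,0,0,0,0.367],[0.62,-2.49,0,0,0,0.489],[0.96,-3.04,0,0,0,0.611],[1.36,-3.55,0,0,0,0.733],[1.82,-4,0,0,0,0.855],[2.34,-4.39,0,0,0,0.977],[2.89,-4.72,0,0,0,1.1],[3.49,-4.98,0,0,0,1.222],[4.11,-5.16,0,0,0,1.344],[4.75,-5.27,0,0,0,1.466],[5.39,-5.3,0,0,0,1.588],[6.04,-5.25,0,0,0,1.71],[6.67,-5.12,0,0,0,1.833],[7.29,-4.91,0,0,0,1.955],[7.87,-4.64,0,0,0,2.077],[8.42,-4.29,0,0,0,2.199],[8.91,-3.88,0,0,0,2.321],[9.36,-3.41,0,0,0,2.443]],
])

```text
time: 25.72
ee_pos: [0.5212, 0.0114, 0.0362]
eef_rot: [0.938, 0.348, -0.0, -0.0]
ft_force: [1.0, 0.0, 0.3]
width: 0.0005
grip_force: 0.0
```

```bash
python3 -c "
from h import *
look('w14',z=.074)"
```

```text
t 25.72 mark 321.3 (max 220 med 55) joint 166.3 deg mod 360 | yaw 40.7
C in tool cm [ 5.2894 -0.0113] F in tool [ 0.7759  0.646  -0.3489] e [0.5212 0.0114 0.0362] j7 -1.2266901099475258
```

Call:
carry_out([
  [[0.9,0,0,0,0,0],[1.3,0,0,0,0,0],[1.5,0,0,0,0,0],[1.52,0.4,0,0,0,-0.105],[1.58,0.79,0,0,0,-0.209],[1.69,1.17,0,0,0,-0.314],[1.83,1.55,0,0,0,-0.419],[2.01,1.9,0,0,0,-0.524],[2.23,2.23,0,0,0,-0.628],[2.48,2.54,0,0,0,-0.733],[2.76,2.82,0,0,0,-0.838],[3.07,3.07,0,0,0,-0.942],[3.4,3.29,0,0,0,-1.047],[3.75,3.47,0,0,0,-1.152],[4.13,3.61,0,0,0,-1.257],[4.51,3.72,0,0,0,-1.361],[4.9,3.78,0,0,0,-1.466],[5.3,3.8,0,0,0,-1.571],[5.7,3.78,0,0,0,-1.676],[6.09,3.72,0,0,0,-1.78]],
])

```text
time: 27.43
ee_pos: [0.5935, 0.0221, 0.0364]
eef_rot: [0.314, 0.95, 0.0, 0.001]
ft_force: [1.5, -3.2, 0.8]
width: 0.0006
grip_force: 1.5
```

```bash
python3 -c "
from h import *
look('w15',z=.0745)"
```

```text
t 27.43 mark 59.2 (max 235 med 85) joint -95.8 deg mod 360 | yaw 143.4
C in tool cm [ 4.0208 -0.0072] F in tool [-3.1426 -1.7014 -0.8065] e [0.5935 0.0221 0.0364] j7 0.36786995473782313
```

Call:
carry_out([
  [[0.02,0.4,0,0,0,-0.105],[0.08,0.79,0,0,0,-0.209],[0.19,1.17,0,0,0,-0.314],[0.33,1.55,0,0,0,-0.419],[0.51,1.9,0,0,0,-0.524],[0.73,2.23,0,0,0,-0.628],[0.98,2.54,0,0,0,-0.733],[1.26,2.82,0,0,0,-0.838],[1.57,3.07,0,0,0,-0.942],[1.9,3.29,0,0,0,-1.047],[2.25,3.47,0,0,0,-1.152],[2.63,3.61,0,0,0,-1.257],[3.01,3.72,0,0,0,-1.361],[3.4,3.78,0,0,0,-1.466],[3.4,3.78,0,0,0,-1.466],[3.4,3.78,0,0,0,-1.466]],
])

```text
time: 28.82
ee_pos: [0.5887, 0.0759, 0.0369]
eef_rot: [-0.4, 0.917, 0.002, 0.002]
ft_force: [3.3, 5.5, 0.7]
width: 0.0005
grip_force: 3.5
```

```bash
cat >> h.py <<'E'
def fine(name,zt=.0751,q=False):
    """mark angle and strap line angle about the collar axis, both as seen now (axis from the collar's rim circle, radius 29)"""
    from scipy.optimize import least_squares
    a,p,s=shot(name);C=np.array([.5612,.046])
    for _ in range(2):
        g=rect(a,p,C,zt,.04,.00025);e=cv2.Canny(cv2.GaussianBlur(g,(5,5),0),40,100);y,x=np.nonzero(e)
        P=np.c_[C[0]-(y-160)*.00025,C[1]-(x-160)*.00025];d=np.linalg.norm(P-C,axis=1);P=P[(d>.026)&(d<.033)]
        f=least_squares(lambda q:np.hypot(P[:,0]-q[0],P[:,1]-q[1])-q[2],[*C,.0293],loss="soft_l1",f_scale=.0004);C=f.x[:2]
    m=mark(a,p,C,zt)
    g=rect(a,p,C,.046,.08,.00025);ex=C+.054*np.array([np.cos(np.radians(155)),np.sin(np.radians(155))])
    b,st,_=blob(g<g[320-int((ex-C)[0]/.00025)-40:320-int((ex-C)[0]/.00025)+40].max()*0+85,(320-(ex-C)[1]/.00025,320-(ex-C)[0]/.00025))
    qv=-(np.argwhere(b)-320.)*.00025;lc=qv.mean(0);w,v=np.linalg.eigh(np.cov(qv.T))
    print("axis",f.x,"mark",m,"line angle",np.degrees(np.arctan2(lc[1],lc[0])),"at",np.hypot(*lc),"dir",np.degrees(np.arctan2(*v[::-1,1]))%180,"size",np.sqrt(w*12),len(qv))
E
python3 -c "
from h import *
look('w16',z=.075); fine('w17')"
```

```text
t 28.82 mark 140.1 (max 245 med 79) joint -14.9 deg mod 360 | yaw -132.9
C in tool cm [ 4.0671 -0.019 ] F in tool [-6.2481  1.3312 -0.7055] e [0.5887 0.0759 0.0369] j7 1.6157421142713948
axis [0.5611 0.0467 0.029 ] mark (np.float64(141.24230655544332), np.float64(245.8421052631579), np.float64(78.47368421052632)) line angle 154.49942399643282 at 0.05395105071445508 dir 155.18358865728004 size [0.003  0.0295] 1414
```

Call:
carry_out([
  [[0.02,0.4,0,0,0,-0.105],[0.08,0.79,0,0,0,-0.209],[0.08,0.79,0,0,0,-0.209],[0.08,0.79,0,0,0,-0.209],[0.08,0.79,0,0,0,-0.209],[-0.4,0.89,0,0,0,-0.209],[-1.38,1.1,0,0,0,-0.209],[-1.38,1.1,0,0,0,-0.209],[-1.38,1.1,0,0,0,-0.209]],
])

```text
time: 29.67
ee_pos: [0.5886, 0.0917, 0.0359]
eef_rot: [-0.493, 0.87, 0.0, -0.0]
ft_force: [0.7, 0.5, 0.2]
width: 0.0006
grip_force: 0.0
```

```bash
python3 -c "
from h import *
look('w18',z=.075); fine('w19'); fine('w20')"
```

```text
t 29.67 mark 151.5 (max 250 med 83) joint -3.5 deg mod 360 | yaw -121.0
C in tool cm [ 5.3293 -0.0013] F in tool [-0.8181 -0.369  -0.1729] e [0.5886 0.0917 0.0359] j7 1.7859837693622242
axis [0.5613 0.0465 0.029 ] mark (np.float64(152.84170298006381), np.float64(250.3684210526316), np.float64(83.26315789473684)) line angle 154.4172658424211 at 0.05410339039229597 dir 155.20258420579867 size [0.0029 0.0295] 1381
axis [0.5612 0.0466 0.0289] mark (np.float64(152.97480962144238), np.float64(249.89473684210526), np.float64(83.21052631578948)) line angle 154.4826759097507 at 0.05411770436710242 dir 155.15369796496017 size [0.0029 0.0295] 1388
```

Call:
carry_out([
  [[0.9,0,0,0,0,0],[1.3,0,0,0,0,0],[1.5,0,0,0,0,0],[1.5,0,0,0,0,0],[1.5,0.07,0,0,0,-0.02],[1.5,0.15,0,0,0,-0.04],[1.5,0.15,0,0,0,-0.04],[1.5,0.15,0,0,0,-0.04],[1,0.17,0,0,0,-0.04],[0,0.21,0,0,0,-0.04],[0,0.21,0,0,0,-0.04],[0,0.21,0,0,0,-0.04]],
])

```text
time: 30.82
ee_pos: [0.5865, 0.092, 0.0362]
eef_rot: [-0.51, 0.86, -0.0, -0.0]
ft_force: [0.4, -0.1, -0.4]
width: 0.0005
grip_force: 0.0
```

```bash
python3 -c "
from h import *
fine('w21'); fine('w22')"
```

```text
axis [0.5613 0.0465 0.0289] mark (np.float64(155.4443243122445), np.float64(250.57894736842104), np.float64(83.6842105263158)) line angle 154.39547798648786 at 0.05416046092922507 dir 155.2211962280025 size [0.0029 0.0293] 1375
axis [0.5612 0.0466 0.0289] mark (np.float64(155.5076217275603), np.float64(250.94736842105263), np.float64(83.6842105263158)) line angle 154.43504534774925 at 0.053948927976529434 dir 155.14039733605682 size [0.0029 0.0295] 1388
```

Call:
carry_out([
  [[-1,0,0,0,0,0],[-1,0,-3,0,0,0],[-1,0,-6,0,0,0],[-1,0,-9,0,0,0],[-1,0,-9,0,0,0],[-1,0,-9,0,0,0],[-1,0,-9,0,0,0],[-1,0,-9,0,0,0]],
])

```text
time: 31.58
ee_pos: [0.591, 0.1004, 0.125]
eef_rot: [-0.51, 0.86, 0.0, -0.001]
ft_force: [-0.2, -0.1, -1.0]
width: 0.0006
grip_force: 0.0
```

Run:
```python
from h import *
fine('w23');fine('w24')
b=r.camera("side");o=cv2.imread("pics/side0.png")[:,:,::-1]
for n,X in[("sl",(.575,.161,.009)),("sr",(.521,-.0375,.009)),("loupe",(.656,.093,.02)),("ref",(.635,-.031,.008))]:
    u,v=pix("side",X).astype(int);T=o[v-13:v+13,u-15:u+15].copy();S=b[v-21:v+21,u-23:u+23].copy()
    m=cv2.matchTemplate(S,T,cv2.TM_CCOEFF_NORMED);print(n,cv2.minMaxLoc(m)[1],np.array(cv2.minMaxLoc(m)[3])-8)
print(r.read_state()["time"],r.read_state()["ft_force"])
```

```text
axis [0.5614 0.047  0.0291] mark (np.float64(156.71034992717935), np.float64(253.3684210526316), np.float64(89.6842105263158)) line angle 154.90142250890892 at 0.0541378054174704 dir 155.3389123450372 size [0.0025 0.029 ] 1160
axis [0.5614 0.0469 0.0291] mark (np.float64(156.66894433625285), np.float64(253.52631578947367), np.float64(89.6842105263158)) line angle 154.8489905398426 at 0.054187232670429866 dir 155.31510443811652 size [0.0025 0.0289] 1155
sl 0.9541124701499939 [0 0]
sr 0.8548620939254761 [0 0]
loupe 0.9894848465919495 [0 0]
ref 0.9970184564590454 [0 0]
31.7333 [-0.5253 -0.2655 -0.1141]
```

```bash
python3 -c "
from bench import r
print(r.close_job())"
```

```text
the job is handed in; nothing more can be done
None
```

The job is handed in at about 32 s: the collar was stroked anticlockwise to the line and two full turns beyond, the white mark measures within about 1.5° of the black line, nothing was pinched, and the small things had not moved in the side camera.

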